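# Clamp a socket plate in the drilling jig

## Robot

A 6-joint arm with a two-finger parallel gripper is mounted at the origin on a cart in front of the work surface, level with it; the furniture and walls round the work are solid. World frame = base frame: x ahead of the robot, y to its left, z up, the work surface at z = 0. Lengths are in m, angles in rad, forces in N, time in s.
With the tool pointing down it reaches from about 0.325 to 0.775 m from the base axis. Payload 5.5 kg.
Tool frame: the origin (TCP) lies midway between the tips of the shut fingers; the grasp point (between the pads) lies 19 mm behind it; z points along the fingers, y is the line along which they close (so a half turn about z gives the same grasp; the last joint's range is limited). The gripper opens to 88 mm and grips with 3 to 60 N. Pads are 20 mm wide; open, the fingers measure 115 mm over their backs; the gripper's body (75 mm by 178 mm) begins 61 mm behind the grasp point.
Start: joints at [-1.171, 0.091, 1.231, -0, 1.82, -0.057], TCP at [0.265, -0.538, 0.223] pointing down, gripper open.
Joint ranges: [-2.87, 2.87], [-0.86, 2.18], [0.17, 2.46], [-1.51, 4.65], [0.06, 2.69], [-2.65, 2.65]. Speed limits (rad/s): [2.57, 2.57, 3.01, 3.14, 3.14, 3.14].

## Interface

Orientations are given as a rotation vector (axis times angle).
In Python, from rig import manip, camrig, sensors, hand_in gives the robot as it stands (manip), with the cameras (camrig), the readings (sensors) and the job as plain functions.
- The arm moves only by the tool inch_along, called after "Call:" in YAML: its name, and indented under it one key for each argument. Schema: {"type":"object","properties":{"offsets":{"type":"array","items":{"type":"array","items":{"type":"number"},"minItems":7,"maxItems":7},"minItems":1,"maxItems":5},"only":{"type":"string"},"quiet":{"type":"boolean"},"lines":{"type":"string"}},"required":["offsets"],"additionalProperties":false}. offsets is a list of rows, 1 to 5 of them, each of 7 numbers: the finger opening in m, then dx, dy, dz in m, then a rotation vector rx, ry, rz in rad; each row shifts and turns the commanded pose from where the row before left it, along the tool's axes as they then stand; what a row does not reach is not made up. A row lasts 1/8 s, in which the tool goes at most 0.0625 m and 0.188 rad, less where a joint would pass 70% of its speed; a pose out of reach is approached as far as the arm can. The fingers move at their own pace and stop on an object; the grip force is fixed at half the most. Time passes only in rows, so rows that do not move let the fingers close. The tool returns the time, the measured TCP pose, the force, the opening and the grip force at its end. only (a regular expression) keeps the lines of the reply that match it, lines (a string "A,B") keeps lines A to B, and quiet returns only ok. Input that does not fit is refused with a message, and nothing moves.
- sensors.read_state(): the state, without advancing time (a new reading comes with each control period).
- camrig.camera(name): name is "side" or "top"; returns the picture (384x512x3 uint8, red, green, blue); there is no depth.
- camrig.camera_info(name): a dict with "fx", "fy", "cx", "cy" (pixels), "R" (3x3) and "t" (3): a world point X has camera coordinates R X + t. Camera axes: x right, y down, z forward; pixel columns grow to the right and rows downward; lengths in m; the calibration is good to about 2 mm. A picture is of the moment at which its call begins. camera_info takes no time and is no camera call.
- hand_in(): hands the job in; it is judged then, once.
The state is a dict: "t": time; "joints": joint angles; "qd": joint speeds; "effort": joint torques, N m; "tcp_pos": TCP position; "ee_rot": TCP orientation; "ft_force": force on the tool from outside, world axes, zero at the start; "torque": the same for the moment, N m; "width": finger opening in m; "grip_force": force on a finger pad.
Only numpy, scipy, OpenCV 4.12 (cv2) and the standard library are available. Lean on these libraries where they do the work, as an engineer would, in place of code of your own. Each camera call takes 0.05 s, during which the arm holds its last target. There are 200 camera calls.

## Task

Get the spare socket plate ready for drilling: with the fingertips push it along between the jig's rails until it is fully home against the end stop, without lifting or tipping it. Then push the red-knobbed toggle lever over past its centre, so that it snaps into its other position and its rubber foot holds the plate down. Leave the other things on the table where they are.

Things in the scene. Friction and masses are not known exactly. Their poses are not given: they have to be found in the camera images.
- jig: fixed drilling jig: plywood base 250 x 116 x 12 mm (jig x = -145 to +105 mm). Origin on its centreline at table height; x points along the rails to the end stop and clamp, z up. Two aluminium rails along x (x = -140 to +28 mm, inner faces y = +-38.5 mm, top 21 mm above the table), open at -x. Behind the stop the clamp's steel cheeks, x = 55 to 81 mm, 56 mm high
- stop_face (a point): middle of the dark steel end stop's face, at the base's top (12 mm above the table), jig x = +30 mm; axes as the jig's. The stop's top is 19 mm above the table
- clamp_pivot (a point): pivot of the toggle lever, at jig x = 68 mm, 46 mm above the table; the lever turns in the jig's x-z plane. Its clamp arm is rigid with the handle; the arm's rubber foot (15 mm diameter) comes down 17 mm in front of the stop face
- clamp_knob (a point): centre of the red ball knob (26 mm diameter) at the end of the lever's handle, 90 mm from the pivot; it moves with the lever. Open it is 47 mm beyond the pivot towards jig +x and 123 mm above the table; at its highest it is 136 mm up; clamped it is 47 mm on the -x side of the pivot, 123 mm up
- clamp_lever (a joint): lever angle, rad: 0 = open (handle leans to jig +x, away from the plate; arm up), 0.55 = centre, about 1.10 = clamped on the plate (handle leans to jig -x, over the plate), 1.15 = end of travel with no plate. An over-centre spring drives it to either end: about 3 N at the knob to move it from an end, falling to nothing at the centre, beyond which it snaps over by itself
- spare_plate: loose ivory socket plate with an opening in its middle, 112 (x) x 72 (y) x 8 mm, about 30 g, lying on the jig's base between the rails, 30 to 50 mm short of the stop, long side along the rails. Origin at the centre of its underside. Home: its origin is 56 mm in front of the stop face (jig x = -26 mm)
- terminal_1: white screw terminal strip, 18x40x15 mm, lying beside the jig; loose, not to be disturbed
- tape_electrical: black roll of electrical tape, 62x60x19 mm, beside the jig; loose, not to be disturbed
- led_driver: white LED driver box with a short lead, 36x158x22 mm, lying beside the jig; loose, not to be disturbed
- screwdriver_red: red-handled screwdriver, 26x189x25 mm, left of the work; loose, not to be disturbed
- espresso_cup: white espresso cup with a handle, 62x88x50 mm, right of the work; loose, not to be disturbed
- pliers: red-handled pliers, 57x160x14 mm, right of the work; loose, not to be disturbed

How it is judged:
By the outcome, as a careful person would: the job done as asked, in the order asked, and still so for the second after the job is handed in, with the robot touching nothing.
It also fails if it takes over 40 s, if anything falls off the work surface, if the arm or the gripper's body presses on something with over 40 N, if the wrist force passes 120 N, or if a joint passes its speed limit or range.

## Working session

There is one attempt and no reset: what is moved stays moved. The work goes in short steps, Python scripts to look and compute and a tool call to move; the robot and the scene stay as the last step left them, time stands still between calls to the robot, and variables do not carry over. Pictures are saved under pics/ and viewed, at most 10 in all, crops included, and the job is handed in when it is done.

```bash
ls; mkdir -p pics
```

Run:
```python
from rig import manip, camrig, sensors, hand_in
import cv2
for n in("top","side"):
    cv2.imwrite(f"pics/{n}0.png",camrig.camera(n)[:,:,::-1])
    print(n,camrig.camera_info(n))
s=sensors.read_state();print(s)
```

```text
pics
rig.py
top {'fx': 352.8339412397745, 'fy': 352.8339412397745, 'cx': 253.25174706615277, 'cy': 192.2568174754221, 'R': array([[ 0.00301878, -0.99992645,  0.01174632],
       [-0.99841539, -0.00367387, -0.05615355],
       [ 0.05619257, -0.01155819, -0.99835305]]), 't': array([-0.05963164,  0.53461698,  1.25673597])}
side {'fx': 453.60501715520525, 'fy': 453.60501715520525, 'cx': 257.6691946761285, 'cy': 194.78126365363372, 'R': array([[-0.84515145, -0.53446231,  0.00831086],
       [-0.48104378,  0.75371715, -0.44778046],
       [ 0.23305774, -0.38244019, -0.89410491]]), 't': array([0.40789709, 0.32173461, 1.27323474])}
{'t': 0.1, 'joints': array([-1.17071246e+00,  9.17651537e-02,  1.23172572e+00, -3.77866480e-06,
        1.81977770e+00, -5.66704085e-02]), 'qd': array([-3.00505514e-05,  4.20330336e-05, -7.65500096e-04,  4.12756074e-06,
        1.11494423e-03,  1.10562621e-03]), 'effort': array([ 3.19716564e-03, -4.47856736e+01, -4.07570958e+01,  7.00611365e-02,
        2.84740445e-02, -1.01674423e-04]), 'tcp_pos': array([ 0.26453851, -0.53825704,  0.22165341]), 'ee_rot': array([-3.05841399e+00, -7.10872333e-01,  4.55234577e-04]), 'ft_force': array([ 0.44944154, -0.16999337, -0.48103995]), 'torque': array([ 0.00137889, -0.02295191, -0.00515502]), 'grip_force': 0.0, 'width': 0.08760761626750779}
```

View pics/top0.png

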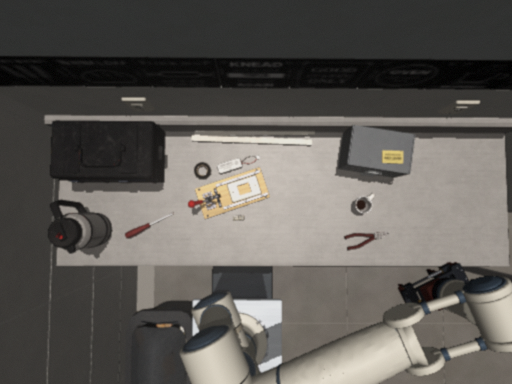

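View pics/side0.png

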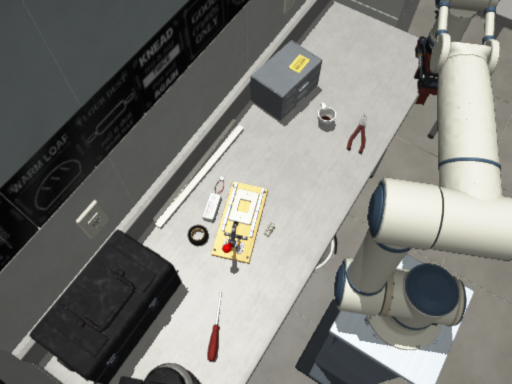

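The top view shows the jig at about (232,193), with its knob at (192,203) and its open end at about (265,180). In the side view the jig is at about (240,222). I need enlarged crops for detail.

Run:
```python
import cv2
a=cv2.imread("pics/top0.png")[145:235,170:290]
b=cv2.imread("pics/side0.png")[170:280,180:300]
cv2.imwrite("pics/c1.png",cv2.resize(a,None,fx=6.6,fy=6.6,interpolation=cv2.INTER_CUBIC)) 
cv2.imwrite("pics/c2.png",cv2.resize(b,None,fx=5.4,fy=5.4,interpolation=cv2.INTER_CUBIC))
```

```text
(no output)
```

View pics/c1.png

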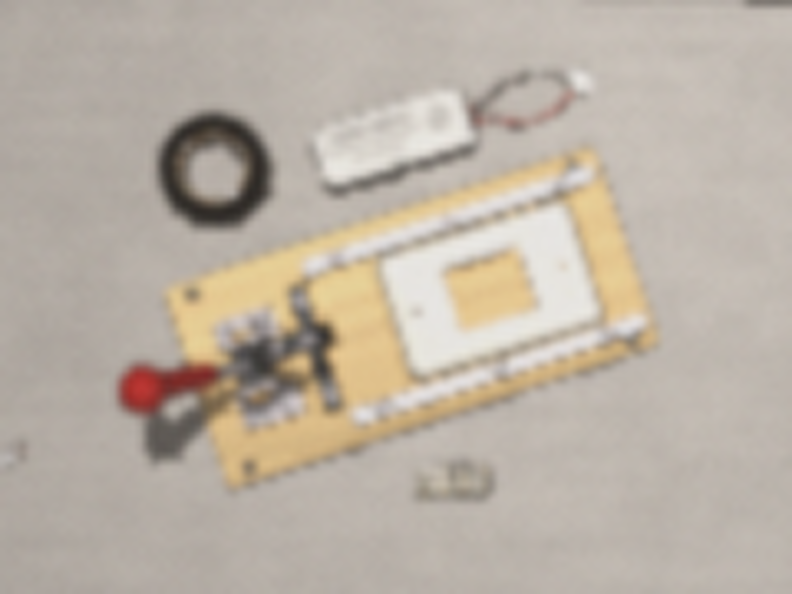

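View pics/c2.png

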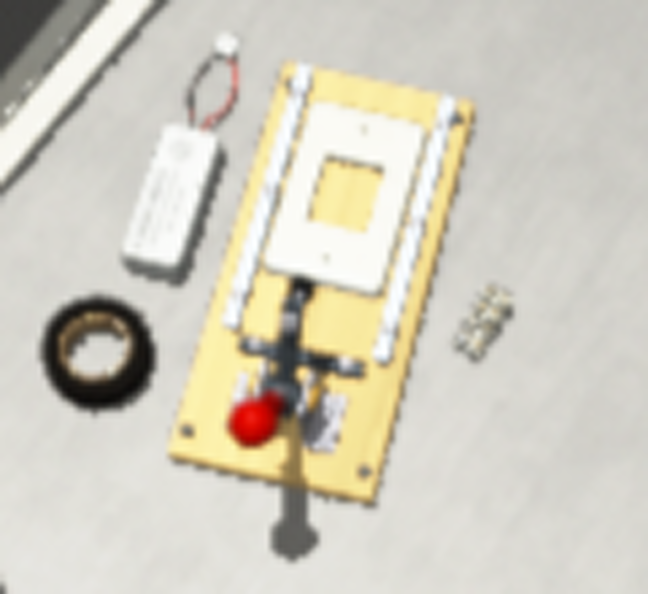

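The crops show the base corners, rails, plate and knob clearly. In c1 the base corners are (165,292), (590,152), (658,343) and (230,488), the plate lies at about (490,290) and the knob at (143,388). In c2 the corners are (172,458), (285,63), (470,105) and (378,500), with the knob at (254,420). Next I fit the poses.

Create h.py:
```python
from rig import manip, camrig, sensors, hand_in
import numpy as np, cv2
from scipy.optimize import least_squares
from scipy.spatial.transform import Rotation as Ro
C={n:camrig.camera_info(n) for n in("top","side")}
def proj(n,X):
    c=C[n];p=np.atleast_2d(X)@c["R"].T+c["t"]
    return p[:,:2]/p[:,2:]*[c["fx"],c["fy"]]+[c["cx"],c["cy"]]
def T(px,n):
    px=np.array(px,float)
    s,o=(6.6,(170,145)) if n=="top" else (5.4,(180,170))
    return (px+.5)/s-.5+o
def W(p,pts):
    x,y,a=p; c,s=np.cos(a),np.sin(a); pts=np.array(pts,float)
    return np.c_[x+c*pts[:,0]-s*pts[:,1],y+s*pts[:,0]+c*pts[:,1],pts[:,2]]
def tri(pt,ps): return least_squares(lambda X:np.r_[proj("top",X)[0]-pt,proj("side",X)[0]-ps],[.5,.1,.05]).x
```

Create fit.py:
```python
from h import *
J=np.array([(.105,-.058),(-.145,-.058),(-.145,.058),(.105,.058)])
ct=T([(165,292),(590,152),(658,343),(230,488)],"top"); cs=T([(172,458),(285,63),(470,105),(378,500)],"side")
def r(p):
    X=W(p[:3],np.c_[J,np.full(4,p[3])]); return np.r_[(proj("top",X)-ct).ravel(),(proj("side",X)-cs).ravel()]
f=least_squares(r,[.5,.1,1.8,.01]);print("jig",f.x,np.round(f.fun,1))
P=np.array([(.056,-.036),(-.056,-.036),(-.056,.036),(.056,.036)])
pt=T([(380,257),(572,203),(602,325),(415,380)],"top"); ps=T([(262,270),(310,103),(425,127),(378,293)],"side")
def r2(p):
    X=W(p[:3],np.c_[P,np.full(4,p[3])]); return np.r_[(proj("top",X)-pt).ravel(),(proj("side",X)-ps).ravel()]
g=least_squares(r2,[.5,.1,f.x[2],.02]);print("plate",g.x,np.round(g.fun,1))
a=f.x[2];R=np.array([[np.cos(a),np.sin(a)],[-np.sin(a),np.cos(a)]])
print("plate in jig",R@(g.x[:2]-f.x[:2]),g.x[2]-a)
k=tri(T([(143,388)],"top")[0],T([(254,420)],"side")[0]);print("knob",k,R@(k[:2]-f.x[:2]))
for n,t,s in(("term",(455,480),(486,322)),("tape",(215,168),(98,352)),("led",(395,140),(170,202))):
    q=tri(T([t],"top")[0],T([s],"side")[0]);print(n,q,R@(q[:2]-f.x[:2]))
# TCP rot
s=sensors.read_state();print(Ro.from_rotvec(s["ee_rot"]).as_matrix())
```

```bash
python3 fit.py
```

Add to fit.py:
```python
print("fixed z, top/side/both")
for sl in(slice(0,8),slice(8,16),slice(0,16)):
    F=least_squares(lambda p:r([*p,.012])[sl],f.x[:3]).x
    G=least_squares(lambda p:r2([*p,.020])[sl],g.x[:3]).x
    a=F[2];R=np.array([[np.cos(a),np.sin(a)],[-np.sin(a),np.cos(a)]])
    print(F,G,R@(G[:2]-F[:2]),G[2]-a,"knob",R@(k[:2]-F[:2]))
```

```bash
python3 fit.py | sed -n '/fixed/,$p'
```

```text
fixed z, top/side/both
[0.52630162 0.03819021 1.89949174] [ 0.54729553 -0.02512674  1.84908061] [-0.06670424  0.00056927] -0.05041112233797307 knob [ 0.11433705 -0.00132045]
[0.52453635 0.04061273 1.91629128] [ 0.54756666 -0.01995135  1.90181783] [-0.06478473 -0.00115863] -0.014473454985994172 knob [ 0.11142153 -0.00408152]
[0.52530657 0.03951024 1.90928524] [ 0.54755285 -0.02229941  1.8786338 ] [-0.06568957 -0.00045933] -0.030651445554289225 knob [ 0.11274309 -0.00294039]
```

Call:
inch_along:
  offsets:
    - [0.03, 0.0522, -0.0269, 0, 0, 0, 0]
    - [0.03, 0.0522, -0.0269, 0, 0, 0, 0]
    - [0.03, 0.0522, -0.0269, 0, 0, 0, 0]
    - [0.03, 0.0522, -0.0269, 0, 0, 0, 0]
    - [0.03, 0.0522, -0.0269, 0, 0, 0, 0]

```text
t: 0.72
tcp_pos: [0.4403, -0.3009, 0.2222]
ee_rot: [-3.06, -0.711, 0.0]
ft_force: [0.6, -0.2, -0.5]
width: 0.0413
grip_force: 0.0
```

Call:
inch_along:
  offsets:
    - [0.03, 0.0522, -0.0269, 0, 0, 0, 0]
    - [0.03, 0.0522, -0.0269, 0, 0, 0, 0]
    - [0.03, 0.0522, -0.0269, 0, 0, 0, 0]
    - [0.03, 0.0522, -0.0269, 0, 0, 0, 0]
    - [0.03, 0, 0, 0, 0, 0, -0.18]

```text
t: 1.35
tcp_pos: [0.5809, -0.1102, 0.2211]
ee_rot: [-2.978, -0.996, 0.002]
ft_force: [-0.7, -1.0, 0.4]
width: 0.0301
grip_force: 0.0
```

Call:
inch_along:
  offsets:
    - [0.03, 0, 0, 0, 0, 0, -0.18]
    - [0.03, 0, 0, 0, 0, 0, -0.18]
    - [0.03, 0, 0, 0, 0, 0, -0.18]
    - [0.03, 0, 0, 0, 0, 0, -0.18]
    - [0.03, 0, 0, 0, 0, 0, -0.18]

```text
t: 1.98
tcp_pos: [0.5793, -0.1139, 0.222]
ee_rot: [-2.252, -2.189, 0.001]
ft_force: [0.1, 0.6, -0.0]
width: 0.0301
grip_force: 0.0
```

Call:
inch_along:
  offsets:
    - [0.03, 0, 0, 0, 0, 0, -0.18]
    - [0.03, 0, 0, 0, 0, 0, -0.18]
    - [0.03, 0, 0, 0, 0, 0, 0]

```text
t: 2.35
tcp_pos: [0.5794, -0.114, 0.2221]
ee_rot: [-1.833, -2.55, 0.001]
ft_force: [0.2, 0.5, -0.0]
width: 0.0302
grip_force: 0.0
```

Create w.py:
```python
from h import *
s=sensors.read_state();M=Ro.from_rotvec(s["ee_rot"]).as_matrix()
a=1.907;R=np.array([[np.cos(a),np.sin(a)],[-np.sin(a),np.cos(a)]])
print("tcp in jig",np.round([*(R@(s["tcp_pos"][:2]-[.5258,.039])),s["tcp_pos"][2]],4),"yaw err",np.arctan2(M[1,0],M[0,0])-a,"F jig",np.round([*(R@s["ft_force"][:2]),s["ft_force"][2]],2),s["width"],s["t"])
```

```bash
python3 w.py
```

```text
tcp in jig [-1.621e-01 -1.000e-04  2.221e-01] yaw err -0.011811655676438937 F jig [ 0.36 -0.36 -0.03] 0.03018856501392118 2.35
```

Call:
inch_along:
  offsets:
    - [0.03, 0, 0, 0.06, 0, 0, -0.012]
    - [0.03, 0, 0, 0.06, 0, 0, 0]
    - [0.03, 0, 0, 0.05, 0, 0, 0]
    - [0.03, 0, 0, 0.025, 0, 0, 0]
    - [0.03, 0, 0, 0, 0, 0, 0]

```text
t: 2.98
tcp_pos: [0.5776, -0.1135, 0.0246]
ee_rot: [-1.817, -2.556, 0.003]
ft_force: [0.2, -0.1, -0.2]
width: 0.0298
grip_force: 0.0
```

```bash
python3 w.py
```

```text
tcp in jig [-0.161   0.0015  0.0246] yaw err -0.0014567406335177502 F jig [-0.15 -0.19 -0.16] 0.029783031752013103 2.975
```

Call:
inch_along:
  offsets:
    - [0.03, 0, 0, 0.008, 0, 0, 0]
    - [0.03, 0, 0, 0, 0, 0, 0]

```text
t: 3.22
tcp_pos: [0.5801, -0.1142, 0.0207]
ee_rot: [1.816, 2.561, 0.001]
ft_force: [0.1, -1.1, 0.9]
width: 0.0301
grip_force: 0.0
```

```bash
python3 w.py;  python3 - <<'E'
from h import *
a=camrig.camera("top")[145:235,170:290,::-1];b=camrig.camera("side")[170:280,180:300,::-1]
f=lambda i:cv2.resize(i,(396,396*i.shape[0]//i.shape[1]),interpolation=2)
a=f(a);b=f(b);a=cv2.copyMakeBorder(a,0,b.shape[0]-a.shape[0],0,0,0)
cv2.imwrite("pics/d1.png",np.hstack([a,b]))
E
```

```text
tcp in jig [-0.1625 -0.0007  0.0207] yaw err 0.0009368944409666735 F jig [-1.08  0.24  0.94] 0.03005466428966567 3.225
```

View pics/d1.png

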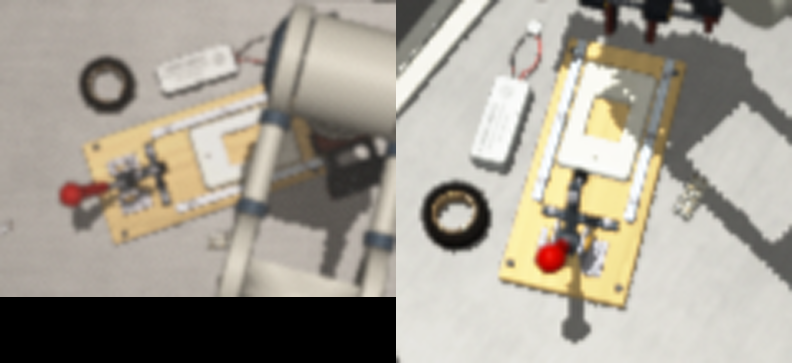

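The picture shows both fingertips just beyond the open end of the base, at about (612,30) and (650,35), centred on the rails. The plate is untouched.

Call:
inch_along:
  offsets:
    - [0.03, 0, 0, 0, 0, 0, 0]
    - [0.03, 0, 0, 0.003, 0, 0, 0]
    - [0.03, 0, 0, 0, 0, 0, 0]
    - [0.03, 0, 0, 0, 0, 0, 0]

```text
t: 3.82
tcp_pos: [0.5794, -0.114, 0.0165]
ee_rot: [-1.816, -2.563, 0.0]
ft_force: [0.1, -0.5, 0.9]
width: 0.0301
grip_force: 0.0
```

```bash
python3 w.py
```

```text
tcp in jig [-0.1621 -0.0002  0.0165] yaw err 0.001761940972000886 F jig [-0.53  0.11  0.92] 0.030132722951364748 3.825
```

Call:
inch_along:
  offsets:
    - [0.03, 0.008, 0, 0, 0, 0, 0]
    - [0.03, 0.008, 0, 0, 0, 0, 0]
    - [0.03, 0.006, 0, 0, 0, 0, 0]
    - [0.03, 0.004, 0, 0, 0, 0, 0]
    - [0.03, 0.004, 0, 0, 0, 0, 0]

```text
t: 4.45
tcp_pos: [0.5695, -0.0854, 0.0167]
ee_rot: [1.816, 2.563, 0.0]
ft_force: [0.1, -1.7, -0.7]
width: 0.0301
grip_force: 0.1
```

```bash
python3 w.py
```

```text
tcp in jig [-0.1319 -0.0002  0.0167] yaw err 0.001968095613005927 F jig [-1.67  0.48 -0.66] 0.030123690578905234 4.45
```

Call:
inch_along:
  offsets:
    - [0.03, 0.004, 0, 0, 0, 0, 0]
    - [0.03, 0.004, 0, 0, 0, 0, 0]
    - [0.03, 0.004, 0, 0, 0, 0, 0]
    - [0.03, 0.004, 0, 0, 0, 0, 0]
    - [0.03, 0.004, 0, 0, 0, 0, 0]

```text
t: 5.08
tcp_pos: [0.5629, -0.0666, 0.0167]
ee_rot: [1.816, 2.563, 0.0]
ft_force: [0.4, -0.3, 0.9]
width: 0.0298
grip_force: 0.2
```

```bash
python3 w.py
```

```text
tcp in jig [-1.119e-01 -1.000e-04  1.670e-02] yaw err 0.001759983102724627 F jig [-0.37 -0.26  0.94] 0.029769947353046933 5.075
```

Call:
inch_along:
  offsets:
    - [0.03, 0.004, 0, 0, 0, 0, 0]
    - [0.03, 0.004, 0, 0, 0, 0, 0]
    - [0.03, 0.004, 0, 0, 0, 0, 0]
    - [0.03, 0, 0, 0, 0, 0, 0]

```text
t: 5.58
tcp_pos: [0.5588, -0.0551, 0.0166]
ee_rot: [-1.815, -2.564, -0.0]
ft_force: [1.2, 0.0, -0.0]
width: 0.0299
grip_force: 0.0
```

```bash
python3 w.py
```

```text
tcp in jig [-0.0997 -0.0001  0.0166] yaw err 0.0021902415368006967 F jig [-0.36 -1.12 -0.04] 0.029928488924257098 5.575
```

Call:
inch_along:
  offsets:
    - [0.03, 0.002, 0, 0, 0, 0, 0]
    - [0.03, 0.002, 0, 0, 0, 0, 0]
    - [0.03, 0.001, 0, 0, 0, 0, 0]

```text
t: 5.95
tcp_pos: [0.5572, -0.0507, 0.0166]
ee_rot: [-1.816, -2.563, -0.0]
ft_force: [0.0, -0.5, 0.1]
width: 0.0298
grip_force: 0.1
```

```bash
python3 w.py
```

```text
tcp in jig [-0.095  -0.0001  0.0166] yaw err 0.001819501130232437 F jig [-0.48  0.16  0.15] 0.029766460371991425 5.95
```

Call:
inch_along:
  offsets:
    - [0.03, 0.001, 0, 0, 0, 0, 0]

```text
t: 6.08
tcp_pos: [0.557, -0.05, 0.0167]
ee_rot: [1.816, 2.563, -0.001]
ft_force: [-0.5, -2.9, 0.4]
width: 0.0299
grip_force: 1.2
```

```bash
python3 w.py
```

```text
tcp in jig [-0.0943 -0.      0.0167] yaw err 0.0016728207907448223 F jig [-2.62  1.41  0.44] 0.029896111841703266 6.075
```

Call:
inch_along:
  offsets:
    - [0.03, 0.001, 0, 0, 0, 0, 0]

```text
t: 6.2
tcp_pos: [0.5568, -0.05, 0.0168]
ee_rot: [1.816, 2.562, -0.002]
ft_force: [0.2, -6.3, 0.4]
width: 0.0299
grip_force: 3.0
```

```bash
python3 w.py
```

```text
tcp in jig [-0.0942  0.0001  0.0168] yaw err 0.0013470794468923852 F jig [-6.05  1.91  0.43] 0.029893952295492618 6.2
```

Call:
inch_along:
  offsets:
    - [0.03, 0.001, 0, 0, 0, 0, 0]

```text
t: 6.32
tcp_pos: [0.5566, -0.0499, 0.017]
ee_rot: [1.816, 2.56, -0.004]
ft_force: [0.9, -9.1, -0.3]
width: 0.0301
grip_force: 4.3
```

```bash
python3 w.py
```

```text
tcp in jig [-0.0941  0.0002  0.017 ] yaw err 0.0009118075511795887 F jig [-8.88  2.11 -0.26] 0.03005947976470793 6.325
```

Call:
inch_along:
  offsets:
    - [0.03, -0.005, 0, 0, 0, 0, 0]
    - [0.03, -0.012, 0, 0, 0, 0, 0]
    - [0.03, 0, 0, -0.03, 0, 0, 0]
    - [0.03, 0, 0, -0.055, 0, 0, 0]
    - [0.03, 0, 0, -0.055, 0, 0, 0]

```text
t: 6.95
tcp_pos: [0.5617, -0.0643, 0.1576]
ee_rot: [-1.816, -2.562, 0.0]
ft_force: [0.7, -0.4, 0.6]
width: 0.0299
grip_force: 0.0
```

Call:
inch_along:
  offsets:
    - [0, 0, 0, -0.055, 0, 0, 0]
    - [0, 0.05, 0, 0, 0, 0, 0]
    - [0, 0.055, 0, 0, 0, 0, 0]
    - [0, 0.055, 0, 0, 0, 0, 0]
    - [0, 0.055, 0, 0, 0, 0, 0]

```text
t: 7.58
tcp_pos: [0.4901, 0.1401, 0.2117]
ee_rot: [-1.816, -2.563, -0.001]
ft_force: [0.2, -0.1, 0.1]
width: 0.0009
grip_force: 0.0
```

Call:
inch_along:
  offsets:
    - [0, 0.055, 0, 0, 0, 0, 0]
    - [0, 0, 0, 0, 0, 0, 0]

```text
t: 7.82
tcp_pos: [0.4713, 0.1936, 0.2118]
ee_rot: [-1.809, -2.568, -0.001]
ft_force: [0.7, -1.1, -0.3]
width: -0.0001
grip_force: 0.0
```

```bash
python3 w.py
```

Run:
```python
from h import *
a=camrig.camera("top")[145:235,170:290,::-1];b=camrig.camera("side")[170:280,180:300,::-1]
f=lambda i:cv2.resize(i,(396,396*i.shape[0]//i.shape[1]),interpolation=2)
a=f(a);b=f(b);a=cv2.copyMakeBorder(a,0,b.shape[0]-a.shape[0],0,0,0)
cv2.imwrite("pics/d2.png",np.hstack([a,b]))
```

```text
tcp in jig [0.1639 0.0004 0.2118] yaw err 0.007325746758643614 F jig [-1.31 -0.28 -0.3 ] -0.00010726005956014693 7.825
```

View pics/d2.png

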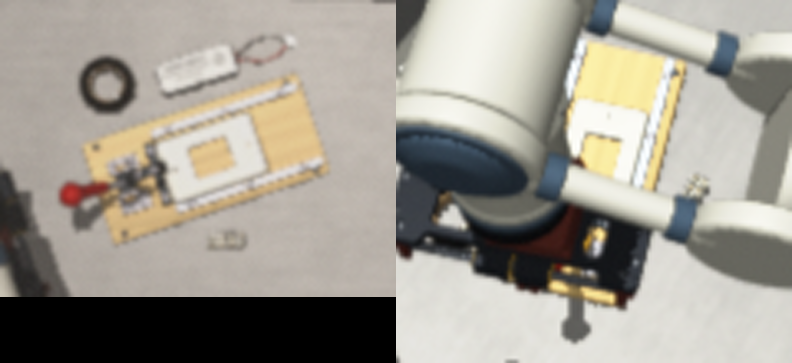

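The plate now lies against the stop, its left edge at about (160,160) by the foot, and is square between the rails. The lever is still open, with its knob at (70,193).

Call:
inch_along:
  offsets:
    - [0, 0, 0.002, 0.04, 0, 0, 0]
    - [0, 0, 0, 0.04, 0, 0, 0]
    - [0, 0, 0, 0.015, 0, 0, 0]
    - [0, 0, 0, 0, 0, 0, 0]

```text
t: 8.43
tcp_pos: [0.4743, 0.1902, 0.116]
ee_rot: [-1.818, -2.561, 0.002]
ft_force: [0.2, -0.7, 0.6]
width: 0.0003
grip_force: 0.0
```

```bash
python3 w.py
```

```text
tcp in jig [ 0.1598 -0.0013  0.116 ] yaw err 0.00015429628507579451 F jig [-0.75  0.1   0.64] 0.00032249128271072825 8.425
```

Call:
inch_along:
  offsets:
    - [0, -0.012, 0, 0, 0, 0, 0]
    - [0, -0.01, 0, 0, 0, 0, 0]
    - [0, -0.008, 0, 0, 0, 0, 0]
    - [0, -0.008, 0, 0, 0, 0, 0]

```text
t: 8.93
tcp_pos: [0.4878, 0.1568, 0.1194]
ee_rot: [1.815, 2.564, 0.009]
ft_force: [-2.2, 5.5, 4.2]
width: 0.0005
grip_force: 2.9
```

```bash
python3 w.py
```

```text
tcp in jig [ 0.1237 -0.003   0.1194] yaw err 0.002874319540149717 F jig [5.94 0.27 4.18] 0.0005177454494806515 8.925
```

Call:
inch_along:
  offsets:
    - [0, -0.008, 0, 0, 0, 0, 0]
    - [0, -0.008, 0, 0, 0, 0, 0]
    - [0, -0.008, 0, 0, 0, 0, 0]

```text
t: 9.3
tcp_pos: [0.4952, 0.1321, 0.1169]
ee_rot: [1.816, 2.563, 0.0]
ft_force: [-0.2, 1.0, 1.3]
width: 0.0006
grip_force: 0.6
```

```bash
python3 w.py
```

```text
tcp in jig [ 0.098  -0.0018  0.1169] yaw err 0.0014906211484737586 F jig [ 1.02 -0.16  1.35] 0.0005610703665778267 9.3
```

Pushing force is falling, so the lever is close to its centre.

Call:
inch_along:
  offsets:
    - [0, -0.006, 0, 0, 0, 0, 0]
    - [0, -0.006, 0, 0, 0, 0, 0]
    - [0, -0.005, 0, 0, 0, 0, 0]
    - [0, 0, 0, 0, 0, 0, 0]

```text
t: 9.8
tcp_pos: [0.5005, 0.1164, 0.1164]
ee_rot: [-1.817, -2.563, 0.001]
ft_force: [0.2, -0.4, -0.3]
width: 0.0006
grip_force: 0.0
```

```bash
python3 w.py
```

```text
tcp in jig [ 0.0814 -0.0017  0.1164] yaw err 0.0011715909582268313 F jig [-0.43 -0.02 -0.25] 0.0006319588407475306 9.8
```

Call:
inch_along:
  offsets:
    - [0, 0.02, 0, 0, 0, 0, 0]
    - [0, 0.03, 0, 0, 0, 0, 0]
    - [0, 0.04, 0, 0, 0, 0, 0]
    - [0, 0, 0, -0.05, 0, 0, 0]
    - [0, 0, 0, -0.05, 0, 0, 0]

```text
t: 10.42
tcp_pos: [0.4698, 0.2024, 0.2171]
ee_rot: [-1.814, -2.564, 0.002]
ft_force: [1.2, 0.7, -1.2]
width: 0.0002
grip_force: 0.0
```

Call:
inch_along:
  offsets:
    - [0, 0.055, 0, -0.02, 0, 0, 0]
    - [0, 0.055, 0, 0, 0, 0, 0]
    - [0, 0, 0, 0, 0, 0, 0]

```text
t: 10.8
tcp_pos: [0.4327, 0.3084, 0.2366]
ee_rot: [-1.809, -2.568, -0.0]
ft_force: [0.5, -0.4, -0.3]
width: 0.0005
grip_force: 0.0
```

```bash
python3 w.py
```

Run:
```python
from h import *
a=camrig.camera("top")[145:235,170:290,::-1];b=camrig.camera("side")[170:280,180:300,::-1]
f=lambda i:cv2.resize(i,(396,396*i.shape[0]//i.shape[1]),interpolation=2)
a=f(a);b=f(b);a=cv2.copyMakeBorder(a,0,b.shape[0]-a.shape[0],0,0,0)
cv2.imwrite("pics/d3.png",np.hstack([a,b]))
```

```text
tcp in jig [ 0.2851 -0.001   0.2366] yaw err 0.007015755487458142 F jig [-0.52 -0.3  -0.29] 0.00046716219072927756 10.8
```

View pics/d3.png

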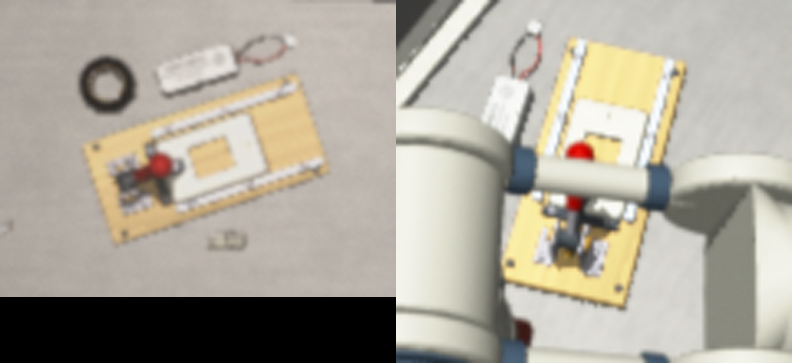

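The lever is over: the knob is at (162,165) in the top crop and (580,152) in the side crop, above the plate. The plate is still against the stop and nothing else has moved. I'll check the knob position in numbers, then hand in.

Run:
```python
from h import *
k=tri(np.array([162,165])/3.3+[170,145],np.array([184,152])/3.3+[180,170])
a=1.907;R=np.array([[np.cos(a),np.sin(a)],[-np.sin(a),np.cos(a)]])
print(k,R@(k[:2]-[.5258,.039]))
if abs((R@(k[:2]-[.5258,.039]))[0]-.02)<.008: print(hand_in())
```

```text
[0.51990605 0.05629842 0.12224513] [ 0.01827439 -0.00014288]
the job is handed in; nothing more can be done
None
```

The plate is home against the end stop and the toggle lever is snapped over onto it, with nothing else disturbed; I handed the job in at about 11 s on the robot's clock, but hand-in returned no verdict.

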